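# Lay a mailing tube in the labelling cradle

## Task

Get the tall mailing tube with the square end caps ready for labelling: tip it gently onto its side on the dark mat (do not let it topple) and let go of it there, then take it afresh round its middle and lower it on its side into the wooden cradle, letting go only once it rests fully home in both V-shaped saddles, between the end boards. Leave the short tube and the glue bottle standing where they are.

Things in the scene. Friction and masses are not known exactly. Their poses are not given: they have to be found in the camera images.
- tube_center (a point): Centre of the tall mailing tube: brown cardboard, 44 mm in diameter, 180 mm long with its two black caps, each 52 x 52 mm square and 24 mm long. Rigid, ends alike, 0.11 to 0.23 kg. Stands upright on the bench at the start (this point 90 mm up). z runs along it (up at the start); x, y are square to the caps' flat sides. Lying on the caps it does not roll and its axis is 26 mm up.
- mat_top (a point): Centre of the top face of the dark rubber mat lying on the bench, 260 mm along its x by 200 mm along its y, 3 mm thick (this point is 3 mm above the bench). Fixed. z is up.
- cradle_seat (a point): Where the tube's centre lies when home in the cradle: 60 mm above the bench; x along the cradle, y across, z up. Two 90-degree V saddles, 16 mm thick, stand 48 mm either side along x and carry the bare cardboard; their tips reach the height of the tube's axis, 37 mm either side of it. The 80 mm between them is free for fingers down to the 10 mm base board. Tube may lie either way round, at any roll.
- cradle: Fixed wooden labelling cradle, base board 226 x 100 x 10 mm, origin at the centre of its underside, x along it, z up. The tube's caps hang just outside the two saddles with 10 mm play along x either way. Upright end boards close both ends: 12 mm thick, 100 mm wide, 95 mm high above the bench, inner faces 100 mm from the middle.
- short_tube: Bystander: short cardboard tube with round black caps, 56 mm in diameter, 110 mm tall, standing near the tall tube. Origin at the centre of its underside.
- glue: Bystander: white glue bottle, 54 mm in diameter, 115 mm tall, standing near the tall tube. Origin at the centre of its underside.
Not all that is in view belongs to the job. What is shaped like the part that bears tube_center but green, purple or turquoise is not meant.

How it is judged (in metres and radians):
On the way, in this order (a step that is already met when the one before it is completed fails the run):
1. the tube lies on its side on the mat, let go (angle between tube_center's own z axis and vertical between 1.47 and 1.672 rad and x of tube_center in the frame of mat_top between -0.13 and 0.13 m and y of tube_center in the frame of mat_top between -0.1 and 0.1 m and z of tube_center in the frame of mat_top below 0.032 m and contact force between tube and mat above 0.2 N and contact force between tube and the fingers below 0.05 N and linear speed of tube below 0.03 m/s), for 0.2 s.
2. the tube is lowered home into both saddles while still held (x of tube_center in the frame of cradle_seat between -0.014 and 0.014 m and y of tube_center in the frame of cradle_seat between -0.006 and 0.006 m and z of tube_center in the frame of cradle_seat between -0.006 and 0.006 m and angle between the z axis of tube_center and the x axis of cradle_seat, either way round below 0.09 rad and contact force between tube and the fingers above 0.5 N), for 0.1 s.
At the end, for the whole second after the job is handed in: The tube lies still and released in both saddles of the cradle: its centre within 14 mm of the seat point along the cradle, 6 mm across and 6 mm in height, its axis within 0.09 rad of the cradle's, its weight on the cradle (x of tube_center in the frame of cradle_seat between -0.014 and 0.014 m and y of tube_center in the frame of cradle_seat between -0.006 and 0.006 m and z of tube_center in the frame of cradle_seat between -0.006 and 0.006 m and angle between the z axis of tube_center and the x axis of cradle_seat, either way round below 0.09 rad and contact force between tube and cradle above 0.3 N and contact force between tube and the fingers below 0.05 N and linear speed of tube below 0.03 m/s); the robot touches nothing.
It fails at once if the tube topples or is flung (turning faster than 7 rad/s; the last 2 or 3 cm of a released end may drop) (angular speed of tube above 7 rad/s).
It fails at once if the short tube or the glue bottle is moved more than 3 cm or tipped over (distance of any of short_tube, glue from where it was at the start of the episode above 0.03 m or angle between any of short_tube, glue's own z axis and vertical above 0.4 rad).
It also fails if it takes over 50 s, if anything falls off the work surface, if the arm or the gripper's body presses on something with over 40 N, if the wrist force passes 120 N, or if a joint passes its speed limit or range.

## Robot

A 6-joint arm with a two-finger parallel gripper is mounted at the origin on the work surface. World frame = base frame: x ahead of the robot, y to its left, z up, the work surface at z = 0. Lengths are in m, angles in degrees, forces in N, time in s.
With the tool pointing down it reaches from about 0.4 to 0.825 m from the base axis. Payload 7 kg.
Tool frame: the origin (TCP) lies midway between the tips of the shut fingers; the grasp point (between the pads) lies 19 mm behind it (r.hold_point_z is the distance from the TCP to the grasp point, in m); y points along the fingers, z is the direction in which the jaws open and shut, and the axes are right-handed (so a half turn about y gives the same grasp; the last joint's range is limited). The gripper opens to 88 mm and grips with 3 to 60 N. Pads are 19 mm wide; open, the fingers measure 130 mm over their backs; the gripper's body (78 mm by 193 mm) begins 47 mm behind the grasp point.
Start: joints at [92.023, 20.546, 0.682, 0, -70.136, -16.507], TCP at [0.169, 0.654, 0.227] pointing down, gripper open.
Joint ranges: [-176.03, 176.03], [-82.01, 121.73], [-58.28, 71.71], [-173.87, 95.51], [-174.79, -0.11], [-173.66, 173.66]. Speed limits (degrees/s): [136.94, 136.94, 172.46, 180, 180, 180].

## Interface

Orientations are given as [roll, pitch, yaw] about the fixed x, y, z axes, in that order (R = Rz(yaw) Ry(pitch) Rx(roll)).
In Python, from plant import r, imaging gives the robot as it stands.
- The arm moves only by the tool drive_tool, never from a script. Its argument "deltas" is a list of rows, each a list of 6 numbers: the shift along the world's x, y, z in cm, then the turn, a rotation vector about the world's x, y, z in rad. In form: [[tx, ty, tz, rx, ry, rz], ...]. A call has exactly 8 rows; each row is the pose to reach, as a shift and turn from the pose commanded when the call began; what a row does not reach only later rows make up. A row lasts 1/12 s, in which the tool goes at most 41.7 mm and 7.16 degrees, less where a joint would pass 70% of its speed; a pose out of reach is approached as far as the arm can. A call with a gripper value outside its range is refused whole. "claw" is the opening, from 0 (shut) to 1 (fully open), set as the call begins (left out, the last holds). The fingers move at their own pace and stop on an object; "squeeze" is the grip in N (left out, the last holds). Time passes only in rows, so rows that repeat a pose let the fingers close, or fill a call up. It gives the time, the measured TCP pose, the force and the opening at its end, in the units of the state.
- r.get_state(): the state, without advancing time (a new reading comes with each control period).
- imaging.capture(name): name is "side" or "top"; returns the picture (400x640x3 uint8, red, green, blue); there is no depth.
- imaging.get_calibration(name): a dict with "mtx" (3x3 intrinsics, pixels), "R" (3x3) and "t" (3): a world point X has camera coordinates R X + t. Camera axes: x right, y down, z forward; pixel columns grow to the right and rows downward; lengths in m; the calibration is good to about 2 mm. A picture is of the moment at which its call begins. get_calibration takes no time and is no camera call.
- r.close_job(): hands the job in, once; it reports no verdict.
Trained networks look in the newest picture that a camera, given by its name, has taken for a name from the list of things; names that differ only in an ending like _2 or _b are one class to them, and where a whole thing is asked for, a point or a joint stands for the part that bears it (a point fixed in the world has none). Each returns a list of dicts, best first, with "score" (0 to 1); they miss things now and then, are a little off and sometimes report something else, mostly with a low value. They report only what shows in the picture. A call takes as long as a camera call. They do not tell look-alikes from the thing itself.
- imaging.search_frame(camera, label): "bbox" ([left, top, right, bottom] in pixels, round what is visible of it).
- imaging.outline_of(camera, label): "region" (400x640 bool, what is visible of it) and "bbox" ([left, top, right, bottom] in pixels, round what is visible of it).
- imaging.landmark_of(camera, label): "position" ([column, row] in pixels: a listed point, or the origin of a listed thing).
The state is a dict: "time_s": time; "joints": joint angles; "qd": joint speeds; "joint_torque": joint torques, N m; "tcp_pos": TCP position; "eef_rot": TCP orientation; "contact_force": force on the tool from outside, world axes, zero at the start; "moment": the same for the moment, N m; "gripper_width": finger opening in m.
Only numpy, scipy, OpenCV 4.12 (cv2) and the standard library are available. Lean on these libraries where they do the work, as an engineer would, in place of code of your own. Each camera call takes 0.05 s, during which the arm holds its last target.

## Working session

There is one attempt and no reset: what is moved stays moved. The work goes in short steps, Python scripts to look and compute and a tool call to move; the robot and the scene stay as the last step left them, time stands still between calls to the robot, and variables do not carry over. Pictures are saved under pics/ and viewed, and the job is handed in when it is done.

Besides the shell and the picture viewer there is one more tool, called as name(argument=value, ...), one argument or row to a line, values as JSON. drive_tool: Moves the arm, as the interface text tells. Its arguments: {"type":"object","properties":{"deltas":{"type":"array"},"claw":{"type":"number"},"squeeze":{"type":"number"}},"required":["deltas"]}

```bash
mkdir -p pics
cat > h.py <<'E'
import numpy as np, cv2
from plant import r, imaging
def cal(n):
    c=imaging.get_calibration(n); return np.array(c['mtx']),np.array(c['R']),np.array(c['t']).ravel()
def ray(n,p):
    K,R,t=cal(n); d=R.T@np.linalg.inv(K)@np.array([p[0],p[1],1.]); return -R.T@t,d
def atz(n,p,z):
    o,d=ray(n,p); return o+d*(z-o[2])/d[2]
def proj(n,X):
    K,R,t=cal(n); c=K@(R@np.array(X)+t); return c[:2]/c[2]
def tri(p1,p2,a='side',b='top'):
    o1,d1=ray(a,p1);o2,d2=ray(b,p2)
    d1/=np.linalg.norm(d1);d2/=np.linalg.norm(d2)
    s=np.linalg.lstsq(np.array([d1,-d2]).T,o2-o1,rcond=None)[0]
    A=o1+s[0]*d1;B=o2+s[1]*d2
    return (A+B)/2,np.linalg.norm(A-B)
E
python3 - <<'E'
from h import *
np.set_printoptions(precision=3,suppress=True)
for n in ['side','top']:
    im=imaging.capture(n); cv2.imwrite(f'pics/{n}0.png',im[:,:,::-1])
    print(n,cal(n)[0][0,0],-cal(n)[1].T@cal(n)[2],cal(n)[1].tolist())
    for l in ['tube_center','mat_top','cradle_seat','cradle','short_tube','glue']:
        for d in imaging.landmark_of(n,l)[:3]: print(n,l,np.array(d['position']),round(d['score'],2))
print(r.get_state(), r.hold_point_z)
E
```

```text
side 500.4916575262876 [ 0.002 -0.801  1.138] [[0.8592909793844342, -0.5113323702175233, -0.012578549847640199], [-0.38438003070200827, -0.6293333128475026, -0.6754195535649752], [0.33744778076920734, 0.5852168730548675, -0.7373263909191236]]
side tube_center [294.2 112. ] 0.88
side tube_center [240.6 162.5] 0.8
side tube_center [260.8 137.2] 0.67
side mat_top [337.3 220.9] 0.97
side mat_top [296.4 190.5] 0.63
side cradle_seat [383.8 280.5] 0.55
side cradle [379.  293.7] 0.72
side short_tube [294.7 191.8] 0.91
side short_tube [260.  135.7] 0.51
side glue [312.2 154. ] 0.77
side glue [257.3 138.1] 0.44
top 447.0957343494175 [0.284 0.052 1.356] [[-0.015668835645869274, -0.9998497476375359, 0.007414157987141514], [-0.9866950928831203, 0.01426174673704501, -0.16195492045744772], [0.1618248475045553, -0.009853158334460292, -0.986770304580029]]
top tube_center [181.  256.3] 0.91
top tube_center [200.8 217.5] 0.75
top tube_center [219.9 256.1] 0.65
top mat_top [330.9 198.4] 0.77
top mat_top [272.2 213.9] 0.56
top cradle_seat [427.  208.1] 0.75
top cradle [420.7 210.3] 0.67
top short_tube [273.1 211.6] 0.65
top glue [238.2 177. ] 0.68
{'time_s': 0.7, 'joints': array([ 92.022,  20.544,   0.679,   0.001, -70.137, -16.507]), 'qd': array([-0.022, -0.042, -0.009,  0.172,  0.003, -0.056]), 'joint_torque': array([  0.001, -58.216,  29.326,   7.001,   0.013,  -0.   ]), 'tcp_pos': array([0.169, 0.653, 0.227]), 'eef_rot': array([-89.998,   0.001, 165.515]), 'contact_force': array([ 0.315,  0.982, -0.248]), 'moment': array([-0.02 ,  0.036, -0.014]), 'gripper_width': 0.0878917478674738} 0.0188
```

View pics/side0.png

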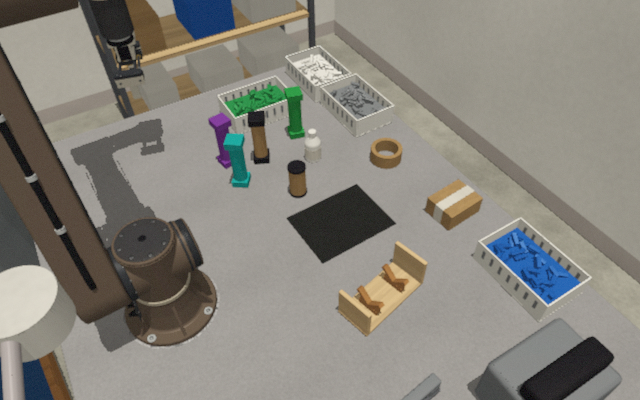

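View pics/top0.png

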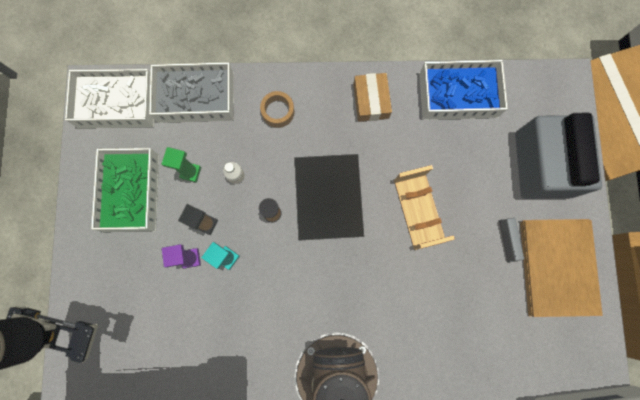

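Run:
```python
from h import *
np.set_printoptions(precision=3,suppress=True)
a=cv2.imread('pics/side0.png');b=cv2.imread('pics/top0.png')
def crop(im,x0,y0,x1,y1,s,name): cv2.imwrite('pics/'+name,cv2.resize(im[y0:y1,x0:x1],None,fx=s,fy=s,interpolation=cv2.INTER_CUBIC))
crop(a,200,80,330,210,5,'c1.png');crop(b,150,140,290,280,5,'c2.png')
crop(a,320,230,440,340,5,'c3.png');crop(b,370,150,470,260,5,'c4.png')
g=[(260.8,137.2),(200.8,217.5)]
print('tube',tri(*g), 'seat',tri((383.8,280.5),(427,208.1)),'mat',tri((337.3,220.9),(330.9,198.4)),atz('top',(330.9,198.4),.003))
print('short',tri((294.7,191.8),(273.1,211.6)),'glue',tri((312.2,154),(238.2,177)))
for n in['side','top']:
  for l in ['tube_center']:
    for d in imaging.outline_of(n,l): 
        m=d['region']; print(n,d['bbox'],d['score'],m.sum(), imaging.capture(n)[m].mean(0))
```

```text
tube (array([0.455, 0.376, 0.097]), np.float64(0.0008438609224547572)) seat (array([ 0.476, -0.27 ,  0.088]), np.float64(0.003681991847229477)) mat (array([0.516, 0.004, 0.018]), np.float64(0.005017902455517315)) [0.521 0.003 0.003]
short (array([0.475, 0.182, 0.007]), np.float64(0.01460922715346572)) glue (array([0.587, 0.283, 0.034]), np.float64(0.0031821374541264142))
side [249.2, 110.8, 268.1, 164.5] 0.91 821 [74.687 63.102 49.094]
side [223.9, 134.4, 247.4, 183.9] 0.87 880 [ 27.135 119.772 113.286]
side [204.4, 112.8, 230.0, 169.6] 0.85 617 [ 97.224  51.535 113.24 ]
side [284.3, 84.4, 306.9, 137.4] 0.64 806 [ 45.82  112.55   58.468]
top [177.9, 199.8, 219.4, 237.4] 0.94 718 [76.663 75.659 70.843]
top [161.4, 146.9, 201.5, 184.6] 0.9 755 [ 65.49  132.787  76.04 ]
top [201.4, 242.9, 236.3, 270.8] 0.79 616 [ 63.058 170.636 162.063]
```

View pics/c1.png

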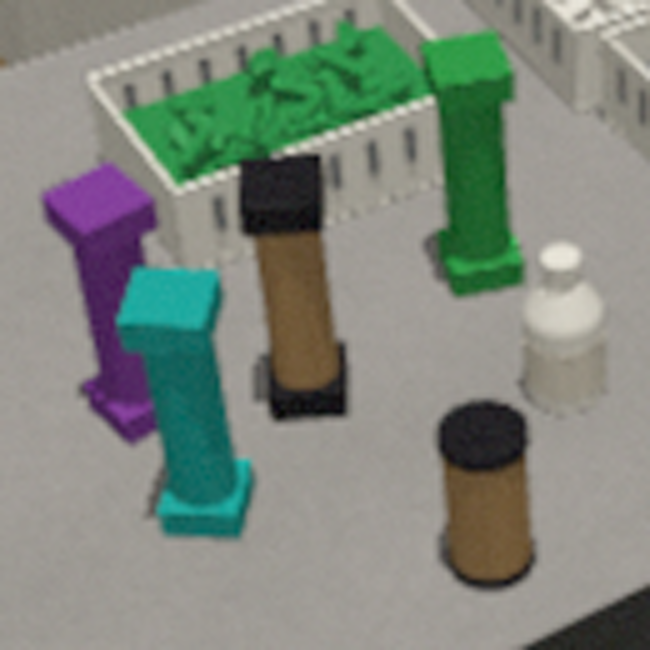

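View pics/c2.png

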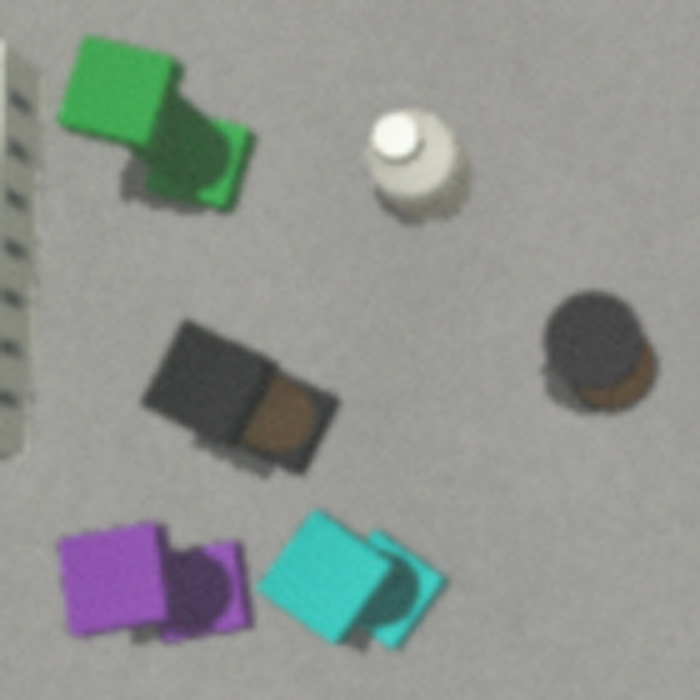

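View pics/c3.png

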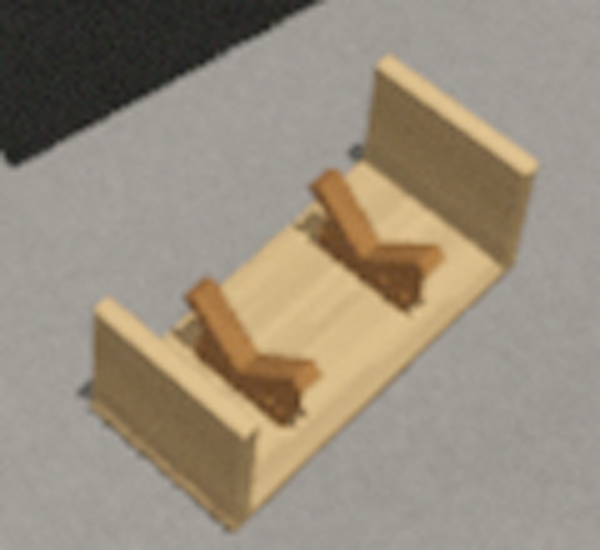

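View pics/c4.png

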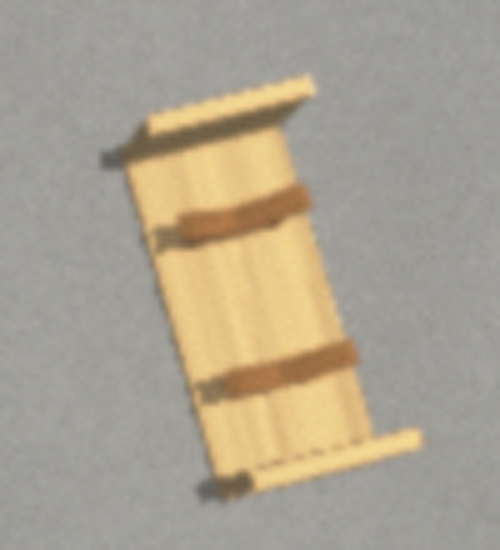

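```bash
cat > fit.py <<'E'
from h import *
from scipy.optimize import least_squares
np.set_printoptions(precision=4,suppress=True)
def P(c,x0,y0,s=5): return (np.array(c)+.5)/s-.5+np.array([x0,y0])
def fit(obs,x0,verbose=True):
    # obs: (cam, pix, local xyz)
    def res(v):
        c,s=np.cos(v[2]),np.sin(v[2]); o=[]
        for n,p,L in obs:
            o.append(proj(n,[v[0]+c*L[0]-s*L[1],v[1]+s*L[0]+c*L[1],L[2]])-p)
        return np.concatenate(o)
    f=least_squares(res,x0,loss='soft_l1')
    print(f.x[:2],np.degrees(f.x[2])); print(f.fun.reshape(-1,2).round(1).tolist())
    return f.x
E
python3 - <<'E'
from fit import *
T=lambda c:P(c,150,140); S=lambda c:P(c,200,80)
h=.026
# tube: order top corners; local corners
tb=[('top',T((188,320)),(h,h,.18)),('top',T((276,366)),(h,-h,.18)),('top',T((232,444)),(-h,-h,.18)),('top',T((142,402)),(-h,h,.18)),
('top',T((340,402)),(h,-h,.024)),
('side',S((272,417)),(-h,-h,0)),('side',S((346,412)),(h,-h,0))]
fit(tb[:4],[.455,.376,-.4]);fit(tb,[.455,.376,-.4])
T=lambda c:P(c,370,150); S=lambda c:P(c,320,230)
z=.095
cr=[('top',T((147,120)),(.112,.05,z)),('top',T((312,75)),(.112,-.05,z)),('top',T((315,93)),(.1,-.05,z)),
('top',T((252,490)),(-.112,.05,z)),('top',T((422,446)),(-.112,-.05,z)),('top',T((422,430)),(-.1,-.05,z)),
('side',S((97,300)),(-.112,.05,z)),('side',S((247,440)),(-.112,-.05,z)),('side',S((232,530)),(-.113,-.05,0)),
('side',S((385,57)),(.112,.05,z)),('side',S((537,163)),(.112,-.05,z)),('side',S((512,268)),(.113,-.05,0))]
fit(cr[:6],[.47,-.27,.28]);fit(cr[6:],[.47,-.27,.28]);fit(cr,[.47,-.27,.28])
# mat corners
im=cv2.imread('pics/top0.png'); m=(im.max(2)<50).astype(np.uint8)
n,l,s,c=cv2.connectedComponentsWithStats(m)
k=l[198,330]; cs=cv2.findContours((l==k).astype(np.uint8),0,2)[0]
rect=cv2.boxPoints(cv2.minAreaRect(cs[0])); W=np.array([atz('top',p,.003) for p in rect]);print(W,W.mean(0))
# bystanders: top discs
print('short top',atz('top',P((594,340),150,140),.11),'side',atz('side',P((483,435),200,80),.11))
print('glue cap',atz('top',P((397,138),150,140),.115),'side',atz('side',P((560,258),200,80),.113))
E
```

```text
[0.4481 0.3795] -26.982623644426138
[[0.4, -0.4], [0.0, -1.1], [-0.6, 0.8], [0.1, 0.6]]
[0.4481 0.3801] -27.83983694443683
[[0.4, -0.5], [-0.1, -0.9], [-1.0, 0.9], [-0.2, 0.4], [-0.1, -0.7], [-0.5, 2.2], [0.4, 2.5]]
[ 0.4804 -0.2661] 13.36247909749647
[[-0.3, -0.8], [-0.2, -0.0], [0.4, 0.3], [0.5, 0.4], [0.4, 0.5], [-0.9, -0.4]]
[ 0.4817 -0.2637] 13.700844458625394
[[-1.3, 1.6], [-0.7, -0.4], [-0.0, 1.4], [0.5, -1.0], [0.5, -0.4], [0.7, -0.7]]
[ 0.4809 -0.265 ] 13.586622330658331
[[-0.8, -0.9], [-0.7, -0.2], [-0.1, 0.1], [0.3, 0.3], [0.1, 0.2], [-1.1, -0.7], [-1.3, 2.1], [-0.7, 0.2], [-0.1, 1.9], [0.6, -0.5], [0.6, 0.2], [0.8, -0.2]]
[[0.1133 0.833  0.003 ]
 [0.1388 0.8245 0.003 ]
 [0.1352 0.8152 0.003 ]
 [0.1096 0.8237 0.003 ]] [0.1242 0.8241 0.003 ]
short top [0.4789 0.1835 0.11  ] side [0.4796 0.1837 0.11  ]
glue cap [0.5962 0.2954 0.115 ] side [0.5993 0.2996 0.113 ]
```

```bash
cat > mv.py <<'E'
from h import *
from scipy.spatial.transform import Rotation as Ro
np.set_printoptions(precision=3,suppress=True)
H=r.hold_point_z
def orient(jaw_deg,tau_deg,d_deg=None):
    """jaw axis horizontal at jaw_deg; tool tilts from down by tau toward dir jaw_deg-90"""
    a=np.radians(jaw_deg); z=np.array([np.cos(a),np.sin(a),0]); d=np.array([np.sin(a),-np.cos(a),0]) # jaw-90
    t=np.radians(tau_deg); y=np.cos(t)*np.array([0,0,-1.])+np.sin(t)*d
    return np.array([np.cross(y,z),y,z]).T
def delta(grasp,jaw,tau):
    s=r.get_state(); R0=Ro.from_euler('xyz',s['eef_rot'],degrees=True)
    best=None
    for f in (0,180):
        # half turn about y
        R=Ro.from_matrix(orient(jaw,tau))*Ro.from_euler('y',f,degrees=True)
        rv=(R*R0.inv()).as_rotvec()
        if best is None or np.linalg.norm(rv)<np.linalg.norm(best[1]): best=(R,rv)
    tcp=np.array(grasp)+H*best[0].as_matrix()[:,1]
    d=(tcp-s['tcp_pos'])*100
    print('delta cm',d,'rad',best[1],'| tcp',tcp,'now',s['tcp_pos'],s['eef_rot'],'j',s['joints'],'t',s['time_s'],'w',s['gripper_width'],'F',s['contact_force'])
def graspnow():
    s=r.get_state(); R=Ro.from_euler('xyz',s['eef_rot'],degrees=True).as_matrix(); return np.array(s['tcp_pos'])-H*R[:,1]
E
python3 - <<'E'
from mv import *
delta([.448,.380,.30],62.5,-30)
delta([.448,.380,.166],62.5,-30)
E
```

```text
delta cm [ 27.085 -26.919   5.714] rad [ 0.188  0.49  -0.222] | tcp [0.44  0.384 0.284] now [0.169 0.654 0.227] [-90.002   0.    165.519] j [ 92.025  20.545   0.681   0.001 -70.135 -16.507] t 1.15 w 0.08755055213494965 F [-0.317  0.081  0.653]
delta cm [ 27.085 -26.919  -7.686] rad [ 0.188  0.49  -0.222] | tcp [0.44  0.384 0.15 ] now [0.169 0.654 0.227] [-90.002   0.    165.519] j [ 92.025  20.545   0.681   0.001 -70.135 -16.507] t 1.15 w 0.08755055213494965 F [-0.317  0.081  0.653]
```

drive_tool(
  deltas=[
    [0, 0, 4, 0, 0, 0],
    [3, -3, 6, 0.02, 0.05, -0.02],
    [6, -6, 6, 0.04, 0.12, -0.05],
    [9, -9, 6, 0.08, 0.2, -0.1],
    [12, -12, 6, 0.1, 0.28, -0.13],
    [15, -15, 6, 0.13, 0.36, -0.16],
    [18, -18, 6, 0.16, 0.44, -0.2],
    [21, -21, 6, 0.188, 0.49, -0.222],
  ],
  claw=1,
  squeeze=30,
)

```text
time_s: 1.82
tcp_pos: [0.3738, 0.4487, 0.2871]
eef_rot: [-90.1, -30.3, 152.4]
contact_force: [1.0, 0.6, -0.8]
gripper_width: 0.0875
```

Run:
```python
from mv import *
delta([.448,.380,.30],62.5,-30)
```

```text
delta cm [ 6.583 -6.432 -0.34 ] rad [-0.004 -0.003  0.002] | tcp [0.44  0.384 0.284] now [0.374 0.449 0.287] [-90.105 -30.262 152.417] j [ 48.452  17.734   9.647 -29.308 -89.837  16.097] t 1.8167 w 0.08745475223365634 F [ 1.021  0.551 -0.796]
```

drive_tool(
  deltas=[
    [2, -2, 0, 0, 0, 0],
    [4.6, -4.4, 0, 0, 0, 0],
    [6.6, -6.4, 0, 0, 0, 0],
    [6.6, -6.4, -2, 0, 0, 0],
    [6.6, -6.4, -4, 0, 0, 0],
    [6.6, -6.4, -6, 0, 0, 0],
    [6.6, -6.4, -7, 0, 0, 0],
    [6.6, -6.4, -7, 0, 0, 0],
  ],
)

```text
time_s: 2.48
tcp_pos: [0.4373, 0.3855, 0.2141]
eef_rot: [-89.7, -30.1, 152.3]
contact_force: [0.5, -0.0, 0.5]
gripper_width: 0.0875
```

Run:
```python
from mv import *
delta([.448,.380,.166],62.5,-30)
a=imaging.capture('side');b=imaging.capture('top')
z=lambda im,x0,y0,x1,y1,s:cv2.resize(im[y0:y1,x0:x1],None,fx=s,fy=s,interpolation=cv2.INTER_CUBIC)
o=np.hstack([z(a,180,50,340,210,2.5),z(b,130,130,290,290,2.5)]);cv2.imwrite('pics/p1.png',o[:,:,::-1])
```

```text
delta cm [ 0.239 -0.111 -6.437] rad [ 0.003 -0.004  0.   ] | tcp [0.44  0.384 0.15 ] now [0.437 0.385 0.214] [-89.724 -30.124 152.344] j [ 40.799  22.75    6.903 -27.758 -86.871  26.313] t 2.4833 w 0.0874904641836451 F [ 0.522 -0.015  0.498]
```

View pics/p1.png

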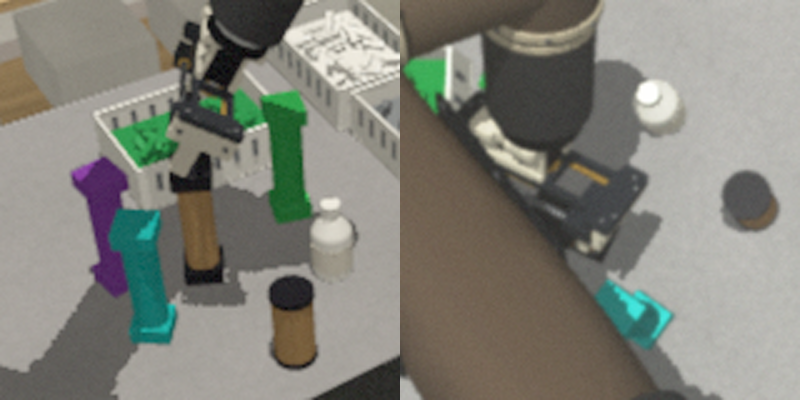

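drive_tool(
  deltas=[
    [0.2, -0.1, -1, 0, 0, 0],
    [0.2, -0.1, -2, 0, 0, 0],
    [0.2, -0.1, -3, 0, 0, 0],
    [0.2, -0.1, -4, 0, 0, 0],
    [0.2, -0.1, -5, 0, 0, 0],
    [0.2, -0.1, -6, 0, 0, 0],
    [0.2, -0.1, -6.4, 0, 0, 0],
    [0.2, -0.1, -6.4, 0, 0, 0],
  ],
)

```text
time_s: 3.25
tcp_pos: [0.4397, 0.3848, 0.1509]
eef_rot: [-89.8, -30.1, 152.4]
contact_force: [0.2, 0.2, 0.8]
gripper_width: 0.0874
```

Run:
```python
from mv import *
delta([.448,.380,.166],62.5,-30)
a=imaging.capture('side');b=imaging.capture('top')
z=lambda im,x0,y0,x1,y1,s:cv2.resize(im[y0:y1,x0:x1],None,fx=s,fy=s,interpolation=cv2.INTER_CUBIC)
o=z(a,210,60,330,180,5);cv2.imwrite('pics/p2.png',o[:,:,::-1])
```

```text
delta cm [ 0.001 -0.041 -0.123] rad [ 0.002 -0.002  0.   ] | tcp [0.44  0.384 0.15 ] now [0.44  0.385 0.151] [-89.842 -30.073 152.411] j [ 40.583  25.883   3.204 -28.045 -80.828  29.765] t 3.25 w 0.08742967142231052 F [0.186 0.181 0.753]
```

View pics/p2.png

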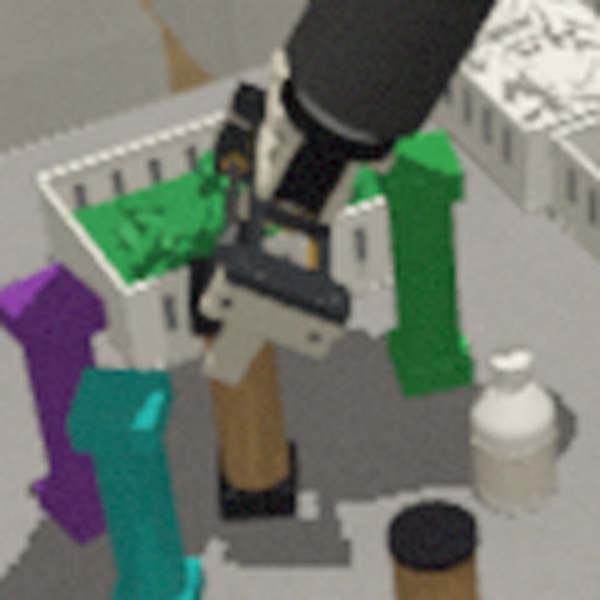

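drive_tool(
  deltas=[
    [0, 0, 0, 0, 0, 0],
    [0, 0, 0, 0, 0, 0],
    [0, 0, 0, 0, 0, 0],
    [0, 0, 0, 0, 0, 0],
    [0, 0, 0, 0, 0, 0],
    [0, 0, 0, 0, 0, 0],
    [0, 0, 0, 0, 0, 0],
    [0, 0, 0, 0, 0, 0],
  ],
  claw=0,
  squeeze=40,
)

```text
time_s: 4.02
tcp_pos: [0.4403, 0.3852, 0.1527]
eef_rot: [-90.0, -30.0, 152.5]
contact_force: [-0.1, 0.4, 1.6]
gripper_width: 0.0517
```

drive_tool(
  deltas=[
    [0, 0, 0.5, 0, 0, 0],
    [0, 0, 1.5, 0, 0, 0],
    [0, 0, 3.5, 0, 0, 0],
    [0, 0, 6, 0, 0, 0],
    [0, 0, 9, 0, 0, 0],
    [0, 0, 12, 0, 0, 0],
    [0, 0, 14, 0, 0, 0],
    [0, 0, 15, 0, 0, 0],
  ],
)

```text
time_s: 4.68
tcp_pos: [0.4411, 0.3853, 0.3069]
eef_rot: [-90.3, -29.8, 152.7]
contact_force: [0.5, -0.6, -0.8]
gripper_width: 0.0513
```

Run:
```python
from mv import *
for a in ([.52,.04,.34,90,0],[.49,.01,.25,90,20],[.49,.01,.25,90,50]): delta(a[:3],a[3],a[4])
a=imaging.capture('side')
cv2.imwrite('pics/p3.png',a[:,:,::-1])
im=cv2.imread('pics/top0.png'); m=((im.max(2)<60)).astype(np.uint8); m[:,:290]=0;m[:,370:]=0;m[:150]=0;m[245:]=0
cs=max(cv2.findContours(m,0,2)[0],key=cv2.contourArea)
rect=cv2.boxPoints(cv2.minAreaRect(cs)); W=np.array([atz('top',p,.003) for p in rect]);print(W,W.mean(0))
```

```text
delta cm [  7.892 -34.53    1.433] rad [-0.129 -0.509  0.468] | tcp [0.52  0.04  0.321] now [0.441 0.385 0.307] [-90.315 -29.836 152.66 ] j [ 40.613  19.495  14.275 -27.751 -95.854  21.806] t 4.6833 w 0.05132622556472406 F [ 0.523 -0.644 -0.81 ]
delta cm [  5.535 -37.53   -7.454] rad [-0.213 -0.851  0.447] | tcp [0.496 0.01  0.232] now [0.441 0.385 0.307] [-90.315 -29.836 152.66 ] j [ 40.613  19.495  14.275 -27.751 -95.854  21.806] t 4.6833 w 0.05132622556472406 F [ 0.523 -0.644 -0.81 ]
delta cm [  6.332 -37.53   -6.896] rad [-0.338 -1.364  0.396] | tcp [0.504 0.01  0.238] now [0.441 0.385 0.307] [-90.315 -29.836 152.66 ] j [ 40.613  19.495  14.275 -27.751 -95.854  21.806] t 4.6833 w 0.05132622556472406 F [ 0.523 -0.644 -0.81 ]
[[ 0.649  0.111  0.003]
 [ 0.657 -0.082  0.003]
 [ 0.407 -0.087  0.003]
 [ 0.4    0.1    0.003]] [0.528 0.011 0.003]
```

View pics/p3.png

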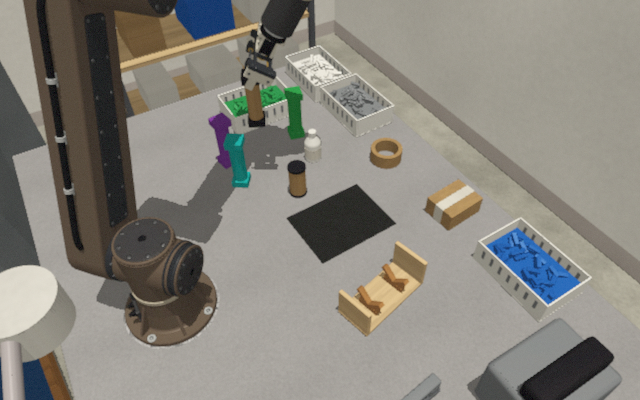

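drive_tool(
  deltas=[
    [0.4, -1.5, 0.5, 0, -0.02, 0.02],
    [1, -4, 1, -0.02, -0.06, 0.06],
    [1.8, -7, 1.5, -0.03, -0.13, 0.12],
    [2.6, -10, 1.5, -0.05, -0.2, 0.18],
    [3.4, -13.5, 1.5, -0.07, -0.27, 0.25],
    [4.2, -17, 1.5, -0.09, -0.34, 0.31],
    [5, -20.5, 1.5, -0.11, -0.42, 0.39],
    [5.8, -24, 1.5, -0.13, -0.5, 0.46],
  ],
)

```text
time_s: 5.4
tcp_pos: [0.4983, 0.1437, 0.3163]
eef_rot: [-89.6, -0.6, 179.7]
contact_force: [-0.6, -1.1, -1.3]
gripper_width: 0.0517
```

Run:
```python
from mv import *
for a in ([.50,.01,.3,90,0],[.46,.01,.20,90,40]): delta(a[:3],a[3],a[4])
```

```text
delta cm [  0.171 -13.368  -3.513] rad [ 0.007 -0.01   0.006] | tcp [0.5   0.01  0.281] now [0.498 0.144 0.316] [-89.577  -0.585 179.665] j [ 37.769   3.345  -9.738  -0.029 -77.637  51.905] t 5.4 w 0.05165868770806032 F [-0.554 -1.055 -1.289]
delta cm [ -2.621 -13.368 -13.073] rad [ 0.005 -0.708  0.008] | tcp [0.472 0.01  0.186] now [0.498 0.144 0.316] [-89.577  -0.585 179.665] j [ 37.769   3.345  -9.738  -0.029 -77.637  51.905] t 5.4 w 0.05165868770806032 F [-0.554 -1.055 -1.289]
```

drive_tool(
  deltas=[
    [0, -2, 0, 0, -0.04, 0],
    [-0.4, -5, -1, 0, -0.12, 0],
    [-0.8, -8, -2, 0, -0.22, 0],
    [-1.2, -11, -4, 0, -0.33, 0],
    [-1.6, -12.5, -6, 0, -0.44, 0],
    [-2, -13.2, -8, 0, -0.54, 0],
    [-2.4, -13.4, -10, 0, -0.63, 0],
    [-2.6, -13.4, -12, 0, -0.7, 0],
  ],
)

```text
time_s: 6.07
tcp_pos: [0.5024, 0.0012, 0.2645]
eef_rot: [-92.0, 35.6, 179.3]
contact_force: [0.3, 0.5, -1.1]
gripper_width: 0.0519
```

Run:
```python
from mv import *
for a in ([.46,.01,.11,90,52],[.46,.01,.10,90,40]): delta(a[:3],a[3],a[4])
a=imaging.capture('side');b=imaging.capture('top')
z=lambda im,x0,y0,x1,y1,s:cv2.resize(im[y0:y1,x0:x1],None,fx=s,fy=s,interpolation=cv2.INTER_CUBIC)
o=np.hstack([z(a,230,110,430,310,2),z(b,230,120,430,320,2)]);cv2.imwrite('pics/p4.png',o[:,:,::-1])
```

```text
delta cm [ -2.758   0.883 -16.612] rad [-0.027 -0.286 -0.013] | tcp [0.475 0.01  0.098] now [0.502 0.001 0.265] [-92.038  35.577 179.339] j [ 29.079 -19.04  -58.14   40.526 -23.35   27.192] t 6.0667 w 0.05193932880908652 F [ 0.281  0.524 -1.066]
delta cm [ -3.031   0.883 -17.895] rad [-0.029 -0.077 -0.01 ] | tcp [0.472 0.01  0.086] now [0.502 0.001 0.265] [-92.038  35.577 179.339] j [ 29.079 -19.04  -58.14   40.526 -23.35   27.192] t 6.0667 w 0.05193932880908652 F [ 0.281  0.524 -1.066]
```

View pics/p4.png

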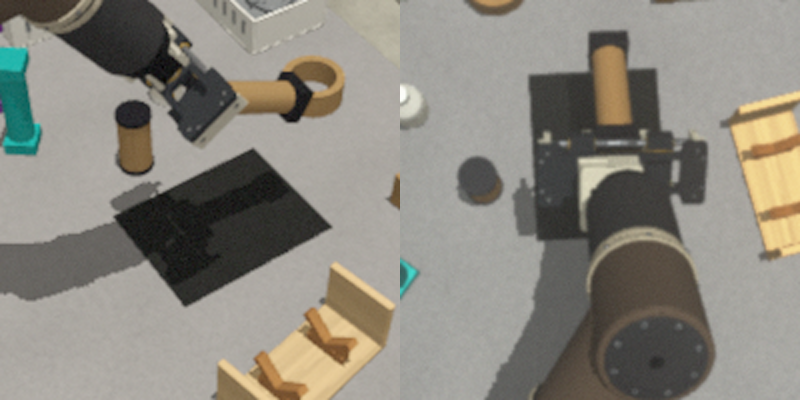

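Run:
```python
from mv import *
delta([.55,0,.32],85,0)
```

```text
delta cm [5.03  0.314 4.121] rad [ 0.002  0.612 -0.08 ] | tcp [0.55  0.    0.301] now [ 0.5   -0.003  0.26 ] [-91.708  35.032 179.175] j [ 28.943 -18.903 -58.277  40.122 -23.698  27.452] t 6.1667 w 0.05187129649658145 F [-0.408 -0.475 -2.063]
```

drive_tool(
  deltas=[
    [0.5, 0, 1, 0, 0.06, 0],
    [1.2, 0, 2, 0, 0.15, 0],
    [2, 0, 3, 0, 0.25, 0],
    [2.8, 0, 4, 0, 0.35, 0],
    [3.6, 0, 4, 0, 0.45, 0],
    [4.4, 0, 4, 0, 0.55, 0],
    [5, 0, 4, 0, 0.61, 0],
    [5, 0, 4, 0, 0.61, 0],
  ],
)

```text
time_s: 6.83
tcp_pos: [0.5511, -0.0007, 0.2952]
eef_rot: [-91.2, -0.7, 179.4]
contact_force: [1.3, 0.5, -0.2]
gripper_width: 0.0518
```

Run:
```python
from mv import *
delta([.56,0,.32],90,0)
delta([.56,0,.32],40,0)
```

```text
delta cm [0.886 0.067 0.596] rad [-0.021 -0.013  0.011] | tcp [0.56  0.    0.301] now [ 0.551 -0.001  0.295] [-91.178  -0.723 179.402] j [ 19.302   7.128  -7.625  -1.398 -75.53   70.446] t 6.8333 w 0.05178431477531839 F [ 1.345  0.503 -0.188]
delta cm [0.886 0.067 0.596] rad [-0.025 -0.003 -0.862] | tcp [ 0.56  -0.     0.301] now [ 0.551 -0.001  0.295] [-91.178  -0.723 179.402] j [ 19.302   7.128  -7.625  -1.398 -75.53   70.446] t 6.8333 w 0.05178431477531839 F [ 1.345  0.503 -0.188]
```

drive_tool(
  deltas=[
    [0.2, 0, 0.6, 0, 0, -0.06],
    [0.4, 0, 1, -0.01, 0, -0.16],
    [0.6, 0, 1.5, -0.01, 0, -0.28],
    [0.8, 0, 1.5, -0.02, 0, -0.4],
    [0.9, 0, 1.5, -0.02, 0, -0.52],
    [0.9, 0, 1.5, -0.02, 0, -0.64],
    [0.9, 0, 1.5, -0.02, 0, -0.76],
    [0.9, 0, 1.5, -0.02, 0, -0.88],
  ],
)

```text
time_s: 7.5
tcp_pos: [0.5572, -0.0009, 0.3125]
eef_rot: [-90.0, 0.3, 128.7]
contact_force: [0.7, 0.4, -1.4]
gripper_width: 0.0517
```

drive_tool(
  deltas=[
    [0, 0, 0, 0, 0, -0.12],
    [0, 0, 0, 0, 0, -0.24],
    [0, 0, 0, 0, 0, -0.36],
    [0, 0, 0, 0, 0, -0.48],
    [0, 0, 0, 0, 0, -0.6],
    [0, 0, 0, 0, 0, -0.72],
    [0, 0, 0, 0, 0, -0.84],
    [0, 0, 0, 0, 0, -0.96],
  ],
)

```text
time_s: 8.17
tcp_pos: [0.5572, -0.0009, 0.3126]
eef_rot: [-90.0, 0.5, 73.7]
contact_force: [0.7, -0.0, -1.4]
gripper_width: 0.052
```

drive_tool(
  deltas=[
    [0, 0, 0, 0, 0, -0.12],
    [0, 0, 0, 0, 0, -0.24],
    [0, 0, 0, 0, 0, -0.36],
    [0, 0, 0, 0, 0, -0.48],
    [0, 0, 0, 0, 0, -0.6],
    [0, 0, 0, 0, 0, -0.72],
    [0, 0, 0, 0, 0, -0.84],
    [0, 0, 0, 0, 0, -0.96],
  ],
)

```text
time_s: 8.83
tcp_pos: [0.5572, -0.0009, 0.3126]
eef_rot: [-90.2, 0.7, 18.7]
contact_force: [0.2, 0.4, -2.0]
gripper_width: 0.052
```

Run:
```python
from mv import *
delta([.56,0,.32],270,0)
delta([.57,0.01,.2],270,35)
```

```text
delta cm [ 0.28   0.093 -1.142] rad [ 0.005 -0.012 -0.326] | tcp [0.56  0.    0.301] now [ 0.557 -0.001  0.313] [-90.174   0.712  18.697] j [ 20.151   7.251  -5.9     0.159 -77.565 -91.488] t 8.8333 w 0.05202964749777041 F [ 0.163  0.445 -1.997]
delta cm [  0.202   1.093 -12.802] rad [-0.095  0.594 -0.317] | tcp [0.559 0.01  0.185] now [ 0.557 -0.001  0.313] [-90.174   0.712  18.697] j [ 20.151   7.251  -5.9     0.159 -77.565 -91.488] t 8.8333 w 0.05202964749777041 F [ 0.163  0.445 -1.997]
```

drive_tool(
  deltas=[
    [0.4, 0.1, -1, 0, 0.03, -0.05],
    [0.8, 0.3, -2.5, -0.01, 0.1, -0.12],
    [1.2, 0.5, -4, -0.03, 0.18, -0.19],
    [1.6, 0.7, -6, -0.05, 0.27, -0.25],
    [2, 0.9, -8, -0.06, 0.36, -0.29],
    [2.4, 1, -10, -0.08, 0.45, -0.32],
    [2.8, 1.1, -12, -0.09, 0.54, -0.32],
    [3.2, 1.1, -12.8, -0.1, 0.6, -0.32],
  ],
)

```text
time_s: 9.5
tcp_pos: [0.5888, 0.0104, 0.1814]
eef_rot: [-90.2, 36.0, 0.1]
contact_force: [-1.7, -0.2, -3.1]
gripper_width: 0.052
```

Run:
```python
from mv import *
delta([.60,.01,.13],270,42)
delta([.60,.01,.1],270,50)
a=imaging.capture('side');b=imaging.capture('top')
z=lambda im,x0,y0,x1,y1,s:cv2.resize(im[y0:y1,x0:x1],None,fx=s,fy=s,interpolation=cv2.INTER_CUBIC)
o=np.hstack([z(a,230,110,430,310,2),z(b,230,70,430,270,2)]);cv2.imwrite('pics/p5.png',o[:,:,::-1])
```

```text
delta cm [-0.135 -0.043 -6.534] rad [ 0.003  0.106 -0.003] | tcp [0.587 0.01  0.116] now [0.589 0.01  0.181] [-90.194  35.953   0.078] j [  14.382   37.292   16.607   -8.413 -104.305 -103.75 ] t 9.5 w 0.052002280594503236 F [-1.664 -0.199 -3.092]
delta cm [-0.317 -0.043 -9.345] rad [ 0.002  0.245 -0.004] | tcp [0.586 0.01  0.088] now [0.589 0.01  0.181] [-90.194  35.953   0.078] j [  14.382   37.292   16.607   -8.413 -104.305 -103.75 ] t 9.5 w 0.052002280594503236 F [-1.664 -0.199 -3.092]
```

View pics/p5.png

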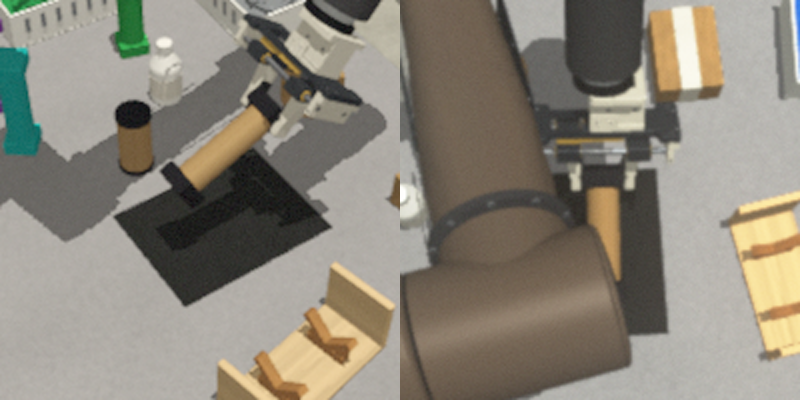

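drive_tool(
  deltas=[
    [0, 0, -1, 0, 0.03, 0],
    [-0.1, 0, -2.2, 0, 0.06, 0],
    [-0.1, 0, -3.4, 0, 0.1, 0],
    [-0.2, 0, -4.6, 0, 0.14, 0],
    [-0.2, 0, -5.8, 0, 0.17, 0],
    [-0.3, 0, -7, 0, 0.21, 0],
    [-0.3, 0, -8, 0, 0.24, 0],
    [-0.3, 0, -8, 0, 0.26, 0],
  ],
)

```text
time_s: 10.27
tcp_pos: [0.5861, 0.0101, 0.1043]
eef_rot: [-90.2, 50.4, 0.1]
contact_force: [-0.8, -0.6, -1.9]
gripper_width: 0.0517
```

Run:
```python
from mv import *
delta([.60,.01,.055],270,52)
print(graspnow())
a=imaging.capture('side');b=imaging.capture('top')
z=lambda im,x0,y0,x1,y1,s:cv2.resize(im[y0:y1,x0:x1],None,fx=s,fy=s,interpolation=cv2.INTER_CUBIC)
o=z(a,290,130,430,270,5);cv2.imwrite('pics/p6.png',o[:,:,::-1])
```

```text
delta cm [-0.089 -0.014 -6.087] rad [ 0.002  0.028 -0.005] | tcp [0.585 0.01  0.043] now [0.586 0.01  0.104] [-90.181  50.4     0.117] j [  13.184   49.829   22.9    -10.667 -112.404 -102.517] t 10.2667 w 0.05170041102117289 F [-0.836 -0.643 -1.863]
[0.601 0.01  0.116]
```

View pics/p6.png

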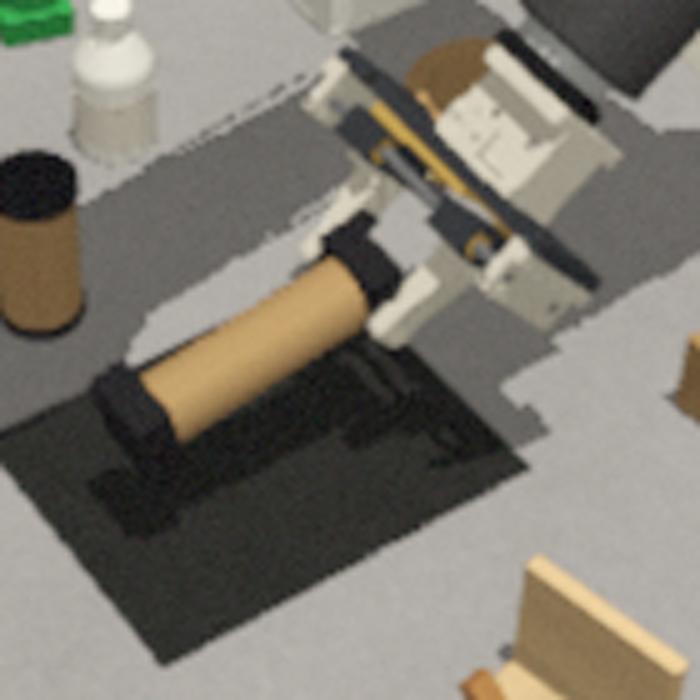

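drive_tool(
  deltas=[
    [0, 0, -1, 0, 0, 0],
    [0, 0, -2, 0, 0.01, 0],
    [0, 0, -3, 0, 0.02, 0],
    [0, 0, -3.8, 0, 0.03, 0],
    [0, 0, -4.4, 0, 0.03, 0],
    [0, 0, -4.8, 0, 0.03, 0],
    [0, 0, -5.1, 0, 0.03, 0],
    [0, 0, -5.3, 0, 0.03, 0],
  ],
)

```text
time_s: 11.03
tcp_pos: [0.588, 0.0091, 0.0532]
eef_rot: [-90.2, 51.8, 0.1]
contact_force: [-0.0, 0.4, -1.0]
gripper_width: 0.0513
```

drive_tool(
  deltas=[
    [0, 0, -0.1, 0, 0, 0],
    [0, 0, -0.2, 0, 0, 0],
    [0, 0, -0.3, 0, 0, 0],
    [0, 0, -0.4, 0, 0, 0],
    [0, 0, -0.5, 0, 0, 0],
    [0, 0, -0.5, 0, 0, 0],
    [0, 0, -0.5, 0, 0, 0],
    [0, 0, -0.5, 0, 0, 0],
  ],
)

```text
time_s: 11.7
tcp_pos: [0.588, 0.0092, 0.0486]
eef_rot: [-90.2, 51.8, 0.1]
contact_force: [-0.0, 0.9, -0.7]
gripper_width: 0.0517
```

Run:
```python
from mv import *
delta([.60,.01,.055],270,52)
print(graspnow())
a=imaging.capture('side');b=imaging.capture('top')
z=lambda im,x0,y0,x1,y1,s:cv2.resize(im[y0:y1,x0:x1],None,fx=s,fy=s,interpolation=cv2.INTER_CUBIC)
o=z(a,290,130,430,270,5);cv2.imwrite('pics/p7.png',o[:,:,::-1])
```

```text
delta cm [-0.283  0.077 -0.522] rad [ 0.002  0.004 -0.004] | tcp [0.585 0.01  0.043] now [0.588 0.009 0.049] [-90.164  51.78    0.115] j [  13.007   53.958   22.751  -10.549 -109.573 -101.626] t 11.7 w 0.051684879650800986 F [-0.027  0.899 -0.742]
[0.603 0.009 0.06 ]
```

View pics/p7.png

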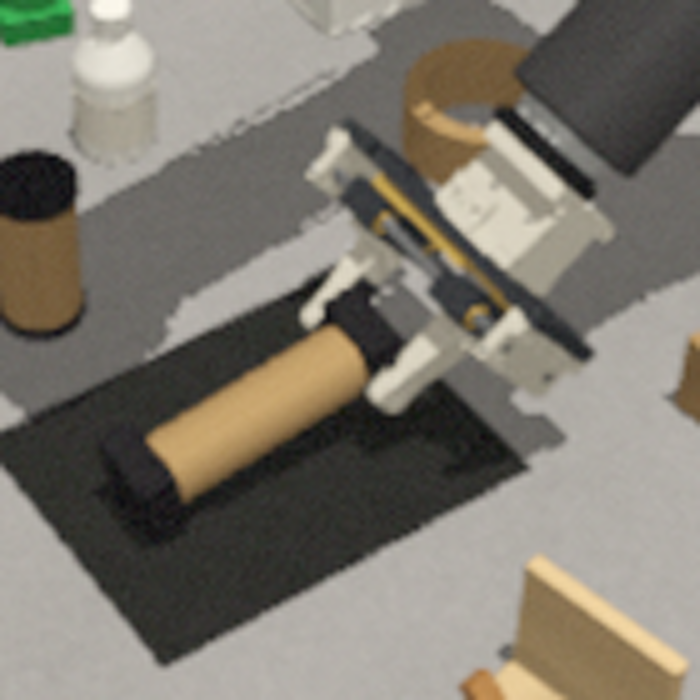

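drive_tool(
  deltas=[
    [0, 0, -0.3, 0, 0, 0],
    [0, 0, -0.6, 0, 0.02, 0],
    [0, 0, -1, 0, 0.04, 0],
    [-0.1, 0, -1.4, 0, 0.06, 0],
    [-0.1, 0, -1.7, 0, 0.08, 0],
    [-0.2, 0, -2.1, 0, 0.1, 0],
    [-0.2, 0, -2.4, 0, 0.11, 0],
    [-0.2, 0, -2.4, 0, 0.11, 0],
  ],
  squeeze=20,
)

```text
time_s: 12.47
tcp_pos: [0.5852, 0.0091, 0.0226]
eef_rot: [-90.2, 58.3, 0.1]
contact_force: [-0.7, 0.5, 0.1]
gripper_width: 0.0517
```

Run:
```python
from mv import *
delta([.60,.01,.029],270,60)
print(graspnow())
```

```text
delta cm [-0.144  0.091 -0.304] rad [ 0.002  0.029 -0.004] | tcp [0.584 0.01  0.02 ] now [0.585 0.009 0.023] [-90.188  58.34    0.07 ] j [  12.635   59.485   26.712  -11.537 -114.52  -101.511] t 12.4667 w 0.05171140452357848 F [-0.724  0.485  0.106]
[0.601 0.009 0.033]
```

drive_tool(
  deltas=[
    [0, 0, -0.1, 0, 0.01, 0],
    [0, 0, -0.2, 0, 0.02, 0],
    [0, 0, -0.3, 0, 0.03, 0],
    [0, 0, -0.3, 0, 0.03, 0],
    [0, 0, -0.3, 0, 0.03, 0],
    [0, 0, -0.3, 0, 0.03, 0],
    [0, 0, -0.3, 0, 0.03, 0],
    [0, 0, -0.3, 0, 0.03, 0],
  ],
)

```text
time_s: 13.13
tcp_pos: [0.5861, 0.0093, 0.0217]
eef_rot: [-90.1, 59.8, 0.1]
contact_force: [0.4, 0.1, -1.5]
gripper_width: 0.0516
```

drive_tool(
  deltas=[
    [0, 0, 0, 0, 0, 0],
    [0, 0, 0, 0, 0, 0],
    [0, 0, 0, 0, 0, 0],
    [0, 0, 0, 0, 0, 0],
    [0, 0, 0, 0, 0, 0],
    [0, 0, 0, 0, 0, 0],
    [0, 0, 0, 0, 0, 0],
    [0, 0, 0, 0, 0, 0],
  ],
  claw=1,
)

```text
time_s: 13.8
tcp_pos: [0.586, 0.0092, 0.0216]
eef_rot: [-90.1, 59.8, 0.1]
contact_force: [0.5, -0.1, -0.5]
gripper_width: 0.0869
```

Run:
```python
from mv import *
print(graspnow())
a=imaging.capture('side');b=imaging.capture('top')
z=lambda im,x0,y0,x1,y1,s:cv2.resize(im[y0:y1,x0:x1],None,fx=s,fy=s,interpolation=cv2.INTER_CUBIC)
o=z(a,290,130,430,270,5);cv2.imwrite('pics/p8.png',o[:,:,::-1])
```

```text
[0.602 0.009 0.031]
```

View pics/p8.png

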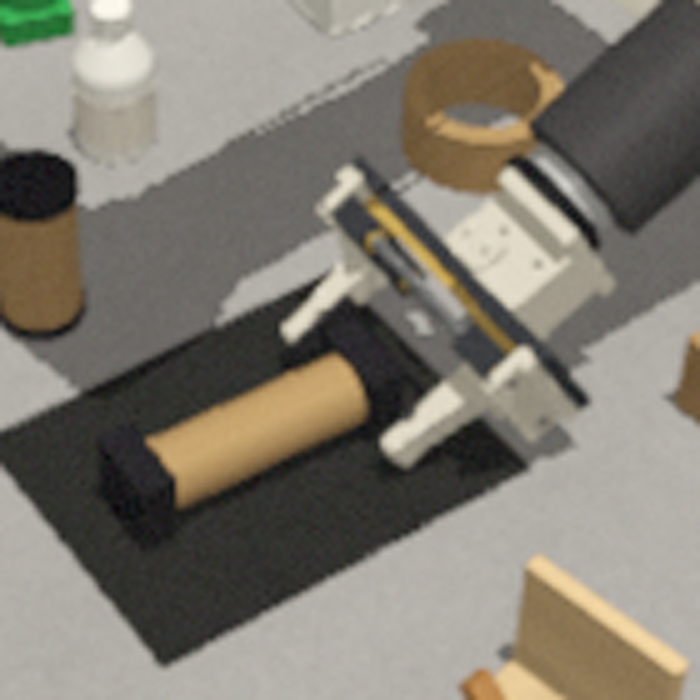

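drive_tool(
  deltas=[
    [0, 0, 2, 0, 0, 0],
    [0, 0, 5, 0, 0, 0],
    [0, 0, 9, 0, -0.05, 0],
    [0, 0, 13, 0, -0.15, 0],
    [0, 0, 16, 0, -0.27, 0],
    [0, 0, 18, 0, -0.39, 0],
    [0, 0, 20, 0, -0.51, 0],
    [0, 0, 20, 0, -0.63, 0],
  ],
)

```text
time_s: 14.57
tcp_pos: [0.5883, 0.0089, 0.2288]
eef_rot: [-90.2, 22.8, 0.1]
contact_force: [-0.1, 2.1, 0.3]
gripper_width: 0.0878
```

drive_tool(
  deltas=[
    [0, 0, 0, 0, -0.1, 0],
    [0, 0, 0, 0, -0.2, 0],
    [0, 0, 0, 0, -0.3, 0],
    [0, 0, 0, 0, -0.41, 0],
    [0, 0, 0, 0, -0.41, 0],
    [0, 0, 0, 0, -0.41, 0],
    [0, 0, 0, 0, -0.41, 0],
    [0, 0, 0, 0, -0.41, 0],
  ],
)

```text
time_s: 15.23
tcp_pos: [0.5868, 0.0094, 0.2225]
eef_rot: [-90.2, 0.2, 0.1]
contact_force: [0.4, 0.1, 0.4]
gripper_width: 0.0877
```

Run:
```python
from mv import *
delta([.526,.009,.031],270,0)
a=imaging.capture('side');b=imaging.capture('top')
z=lambda im,x0,y0,x1,y1,s:cv2.resize(im[y0:y1,x0:x1],None,fx=s,fy=s,interpolation=cv2.INTER_CUBIC)
cv2.imwrite('pics/p9.png',z(a,290,160,410,280,5)[:,:,::-1]);cv2.imwrite('pics/p10.png',b[:,:,::-1])
for n in ('side','top'):
  for d in imaging.landmark_of(n,'tube_center')[:4]: print(n,d['position'],d['score'],atz(n,d['position'],.029))
```

```text
delta cm [ -6.082  -0.04  -21.026] rad [ 0.004 -0.003 -0.001] | tcp [0.526 0.009 0.012] now [0.587 0.009 0.222] [-90.236   0.198   0.059] j [  20.098   12.594  -11.052    0.168  -66.621 -110.105] t 15.2333 w 0.087736247024534 F [0.389 0.074 0.397]
side [297.4, 114.7] 0.9 [0.651 0.497 0.029]
side [340.6, 214.0] 0.85 [0.531 0.015 0.029]
side [223.8, 144.2] 0.8 [0.361 0.486 0.029]
top [186.1, 164.9] 0.98 [0.627 0.443 0.029]
top [330.7, 193.9] 0.94 [0.531 0.004 0.029]
top [219.2, 256.5] 0.83 [0.348 0.336 0.029]
top [181.2, 255.9] 0.74 [0.351 0.448 0.029]
```

View pics/p9.png

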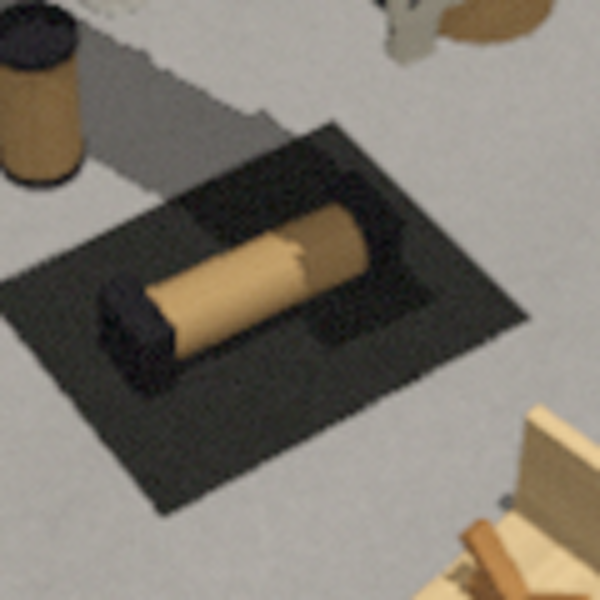

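View pics/p10.png

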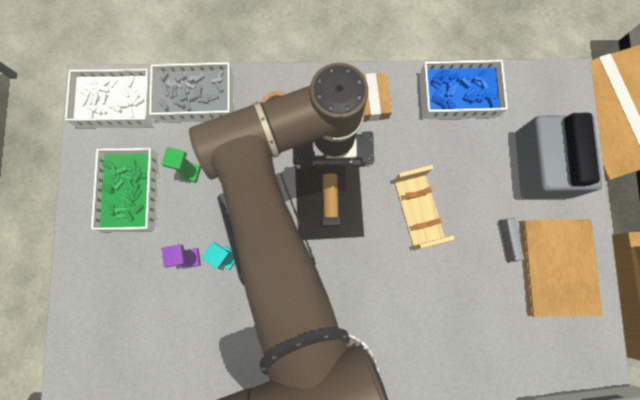

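drive_tool(
  deltas=[
    [-2, 0, -1, 0, 0, 0],
    [-4, 0, -3, 0, 0, 0],
    [-5.8, 0, -6, 0, 0, 0],
    [-5.8, 0, -9, 0, 0, 0],
    [-5.8, 0, -11, 0, 0, 0],
    [-5.8, 0, -13, 0, 0, 0],
    [-5.8, 0, -14, 0, 0, 0],
    [-5.8, 0, -14, 0, 0, 0],
  ],
)

```text
time_s: 16.1
tcp_pos: [0.5268, 0.0088, 0.0791]
eef_rot: [-90.3, 0.5, 0.0]
contact_force: [-0.6, -0.6, -0.1]
gripper_width: 0.0878
```

Run:
```python
from mv import *
delta([.528,.009,.031],270,0)
a=imaging.capture('side');b=imaging.capture('top')
z=lambda im,x0,y0,x1,y1,s:cv2.resize(im[y0:y1,x0:x1],None,fx=s,fy=s,interpolation=cv2.INTER_CUBIC)
cv2.imwrite('pics/p11.png',z(a,290,160,410,280,5)[:,:,::-1])
```

```text
delta cm [ 0.122  0.025 -6.688] rad [ 0.006 -0.009 -0.001] | tcp [0.528 0.009 0.012] now [0.527 0.009 0.079] [-90.34    0.488   0.037] j [  22.4     15.449  -28.541    0.177  -46.591 -112.484] t 16.1 w 0.0878301806017032 F [-0.553 -0.644 -0.111]
```

View pics/p11.png

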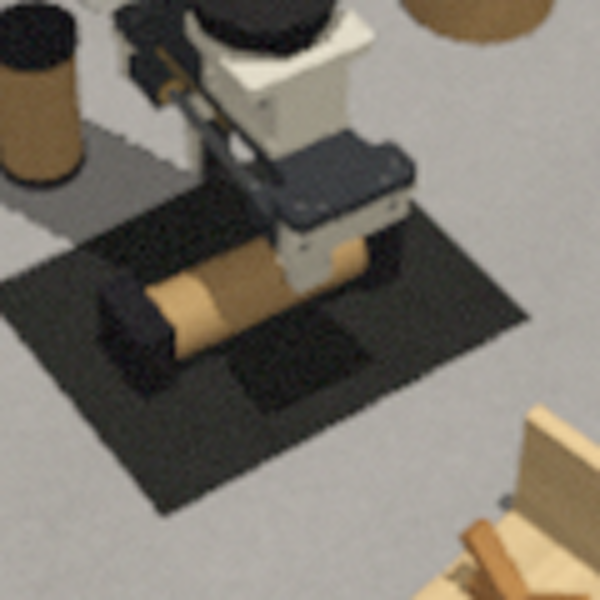

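drive_tool(
  deltas=[
    [0.1, 0, -1, 0, 0, 0],
    [0.1, 0, -2, 0, 0, 0],
    [0.1, 0, -3, 0, 0, 0],
    [0.1, 0, -4, 0, 0, 0],
    [0.1, 0, -5, 0, 0, 0],
    [0.1, 0, -6, 0, 0, 0],
    [0.1, 0, -6.7, 0.006, -0.009, 0],
    [0.1, 0, -6.7, 0.006, -0.009, 0],
  ],
)

```text
time_s: 16.87
tcp_pos: [0.5275, 0.0087, 0.0124]
eef_rot: [-89.9, -0.1, 0.0]
contact_force: [-1.3, 0.0, 0.6]
gripper_width: 0.0872
```

drive_tool(
  deltas=[
    [0, 0, 0, 0, 0, 0],
    [0, 0, 0, 0, 0, 0],
    [0, 0, 0, 0, 0, 0],
    [0, 0, 0, 0, 0, 0],
    [0, 0, 0, 0, 0, 0],
    [0, 0, 0, 0, 0, 0],
    [0, 0, 0, 0, 0, 0],
    [0, 0, 0, 0, 0, 0],
  ],
  claw=0,
  squeeze=25,
)

```text
time_s: 17.53
tcp_pos: [0.5291, 0.0093, 0.0147]
eef_rot: [-89.9, -0.3, 0.1]
contact_force: [-0.9, 0.1, 0.8]
gripper_width: 0.0437
```

Run:
```python
from mv import *
delta([.528,.009,.031],270,0)
a=imaging.capture('side');b=imaging.capture('top')
z=lambda im,x0,y0,x1,y1,s:cv2.resize(im[y0:y1,x0:x1],None,fx=s,fy=s,interpolation=cv2.INTER_CUBIC)
cv2.imwrite('pics/p12.png',z(a,290,160,410,280,5)[:,:,::-1])
for P in ([.529,.009,.029],[.529+.066,.009,.029],[.529-.066,.009,.029]): print((proj('side',P)-[290,160])*5)
```

```text
delta cm [-0.11  -0.027 -0.255] rad [-0.002  0.005 -0.001] | tcp [0.528 0.009 0.012] now [0.529 0.009 0.015] [-89.904  -0.314   0.073] j [  22.277   20.522  -32.334    0.05   -36.818 -112.243] t 17.5333 w 0.04369829614057496 F [-0.893  0.122  0.811]
[254.872 277.921]
[348.688 234.423]
[158.169 322.759]
```

View pics/p12.png

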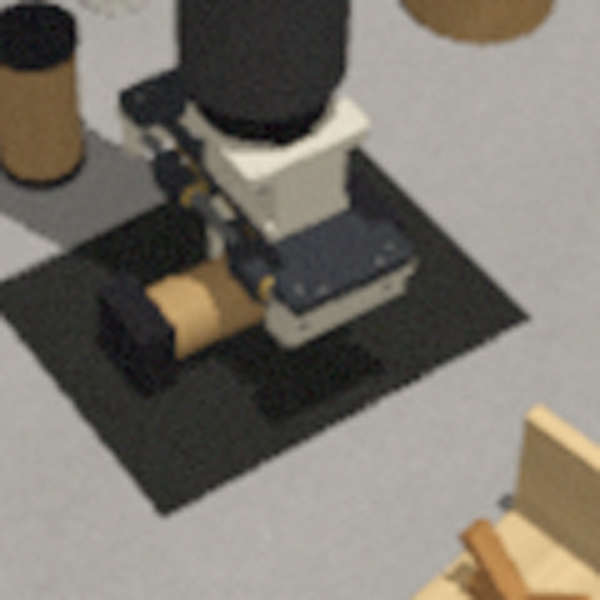

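drive_tool(
  deltas=[
    [0, 0, 0.5, 0, 0, 0],
    [0, 0, 1.5, 0, 0, 0],
    [0, 0, 3.5, 0, 0, 0],
    [0, 0, 6, 0, 0, 0],
    [0, -1, 9, 0, 0, 0],
    [-0.5, -2.5, 12, 0, 0, 0.02],
    [-1, -5, 15, 0, 0, 0.05],
    [-1.5, -8, 17, 0, 0, 0.08],
  ],
)

```text
time_s: 18.3
tcp_pos: [0.5146, -0.0709, 0.1886]
eef_rot: [-89.9, -0.5, 4.9]
contact_force: [0.9, -0.7, -2.0]
gripper_width: 0.0435
```

Run:
```python
from mv import *
delta([.481,-.2655,.19],283.4,0)
```

```text
delta cm [ -3.359 -19.463  -1.742] rad [-0.003  0.009  0.149] | tcp [ 0.481 -0.266  0.171] now [ 0.515 -0.071  0.189] [-89.906  -0.522   4.863] j [ 13.818   7.27  -22.314  -0.014 -59.885 -98.948] t 18.3 w 0.04352882702664985 F [ 0.911 -0.716 -2.018]
```

drive_tool(
  deltas=[
    [-0.5, -3, 0, 0, 0, 0.02],
    [-1, -6.5, 0, 0, 0, 0.05],
    [-1.7, -10, 0, 0, 0, 0.08],
    [-2.3, -13.5, 0, 0, 0, 0.11],
    [-2.9, -16.5, -0.5, 0, 0, 0.13],
    [-3.2, -18.5, -1, 0, 0, 0.15],
    [-3.4, -19.4, -1.7, 0, 0.01, 0.15],
    [-3.4, -19.4, -1.7, 0, 0.01, 0.15],
  ],
)

```text
time_s: 18.97
tcp_pos: [0.4787, -0.2661, 0.1666]
eef_rot: [-89.8, 0.4, 13.1]
contact_force: [0.0, 0.5, -1.4]
gripper_width: 0.0432
```

Run:
```python
from mv import *
delta([.481,-.2655,.10],283.4,0)
a=imaging.capture('side');b=imaging.capture('top')
z=lambda im,x0,y0,x1,y1,s:cv2.resize(im[y0:y1,x0:x1],None,fx=s,fy=s,interpolation=cv2.INTER_CUBIC)
cv2.imwrite('pics/p13.png',np.hstack([z(a,310,190,450,340,2.7),z(b,350,120,490,270,2.7)])[:,:,::-1])
```

```text
delta cm [ 0.234  0.062 -8.544] rad [-0.002 -0.008  0.006] | tcp [ 0.481 -0.266  0.081] now [ 0.479 -0.266  0.167] [-89.759   0.403  13.068] j [ -8.628  11.663 -19.958  -0.088 -58.843 -68.259] t 18.9667 w 0.0432455837665141 F [ 0.032  0.464 -1.43 ]
```

View pics/p13.png

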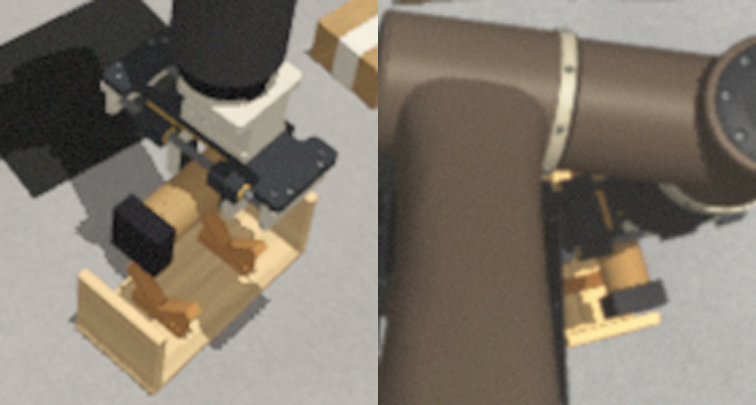

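drive_tool(
  deltas=[
    [0.1, 0.1, -1, 0, 0, 0],
    [0.2, 0.1, -2, 0, 0, 0.006],
    [0.2, 0.1, -3, 0, -0.008, 0.006],
    [0.2, 0.1, -4, 0, -0.008, 0.006],
    [0.2, 0.1, -5, 0, -0.008, 0.006],
    [0.2, 0.1, -5.8, 0, -0.008, 0.006],
    [0.2, 0.1, -5.8, 0, -0.008, 0.006],
    [0.2, 0.1, -5.8, 0, -0.008, 0.006],
  ],
)

```text
time_s: 19.73
tcp_pos: [0.4818, -0.2636, 0.109]
eef_rot: [-89.9, -0.1, 13.6]
contact_force: [-0.4, -0.6, -1.4]
gripper_width: 0.0436
```

Run:
```python
from mv import *
delta([.481,-.2655,.062],283.4,0)
g=graspnow(); print(g)
a=imaging.capture('side')
z=lambda im,x0,y0,x1,y1,s:cv2.resize(im[y0:y1,x0:x1],None,fx=s,fy=s,interpolation=cv2.INTER_CUBIC)
A=z(a,320,220,440,340,5)[:,:,::-1].copy()
y=np.radians(13.4);c,s=np.cos(y),np.sin(y)
for sx in(-1,1):
  for l in (-.112,.112):
    for w in(-.05,.05):
      X=[.481+c*l-s*w,-.2655+s*l+c*w,.095];p=(proj('side',X)-[320,220])*5+2;cv2.circle(A,tuple(int(v) for v in p),3,(0,0,255),-1)
for w in (-.026,.026):
  for h in (-.026,.026):
    l=-.09;X=[g[0]+c*l-s*w,g[1]+s*l+c*w,g[2]+h-.002];p=(proj('side',X)-[320,220])*5+2;cv2.circle(A,tuple(int(v) for v in p),3,(0,255,0),-1)
cv2.imwrite('pics/p14.png',A)
```

```text
delta cm [-0.084 -0.187 -6.58 ] rad [-0.002  0.001 -0.004] | tcp [ 0.481 -0.266  0.043] now [ 0.482 -0.264  0.109] [-89.905  -0.104  13.612] j [ -8.34   14.959 -24.168  -0.164 -50.812 -67.945] t 19.7333 w 0.04360156198163788 F [-0.402 -0.643 -1.415]
[ 0.482 -0.264  0.128]
```

View pics/p14.png

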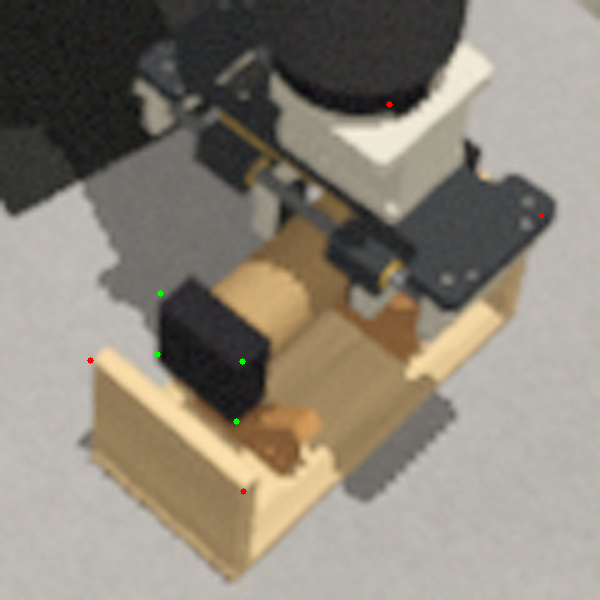

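Run:
```python
import cv2,numpy as np
A=cv2.imread('pics/p14.png')[230:470,80:340]
A=np.clip(255*(A/255.)**.4,0,255).astype(np.uint8)
cv2.imwrite('pics/p15.png',cv2.resize(A,None,fx=2.3,fy=2.3))
```

```text
(no output)
```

View pics/p15.png

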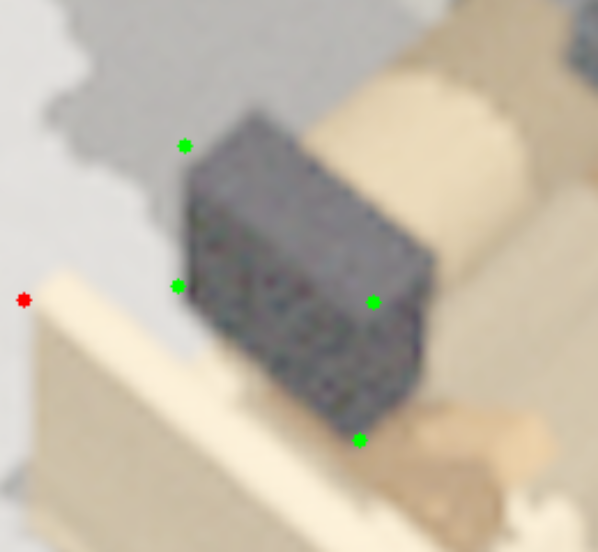

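drive_tool(
  deltas=[
    [-0.1, -0.1, -0.8, 0, 0, 0],
    [-0.1, -0.2, -1.6, 0, 0, 0],
    [-0.1, -0.2, -2.4, 0, 0, 0],
    [-0.1, -0.2, -3.2, 0, 0, 0],
    [-0.1, -0.2, -4, 0, 0, 0],
    [-0.1, -0.2, -4.6, 0, 0, 0],
    [-0.1, -0.2, -5, 0, 0, 0],
    [-0.1, -0.2, -5.2, 0, 0, 0],
  ],
)

```text
time_s: 20.45
tcp_pos: [0.4806, -0.2657, 0.0566]
eef_rot: [-89.9, -0.1, 13.6]
contact_force: [0.4, -0.1, -0.8]
gripper_width: 0.0435
```

Run:
```python
from mv import *
delta([.481,-.2655,.062],283.4,0); print(graspnow())
a=imaging.capture('side')
cv2.imwrite('pics/p16.png',cv2.resize(a[220:340,320:440],None,fx=5,fy=5,interpolation=2)[:,:,::-1])
```

```text
delta cm [ 0.037  0.021 -1.345] rad [-0.002  0.002 -0.003] | tcp [ 0.481 -0.266  0.043] now [ 0.481 -0.266  0.057] [-89.898  -0.115  13.589] j [ -8.595  18.704 -27.295  -0.198 -43.933 -67.673] t 20.45 w 0.04354208029301612 F [ 0.445 -0.072 -0.756]
[ 0.481 -0.266  0.075]
```

View pics/p16.png

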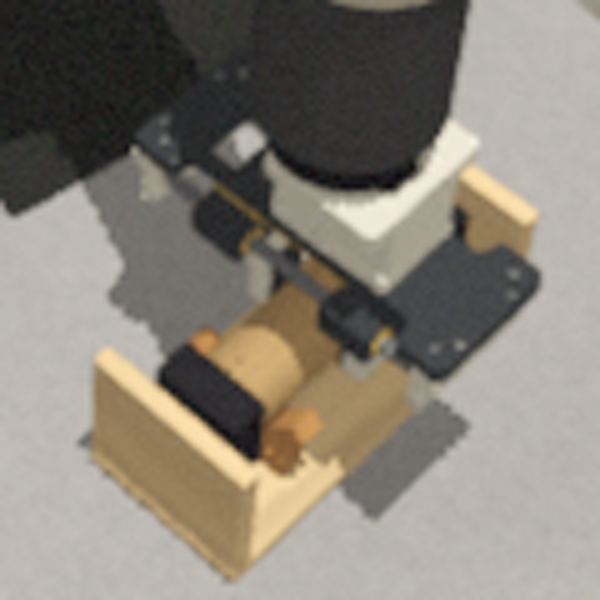

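drive_tool(
  deltas=[
    [0, 0, -0.2, 0, 0, 0],
    [0, 0, -0.4, 0, 0, 0],
    [0, 0, -0.6, 0, 0, 0],
    [0, 0, -0.7, 0, 0, 0],
    [0, 0, -0.8, 0, 0, 0],
    [0, 0, -0.9, 0, 0, 0],
    [0, 0, -1.0, 0, 0, 0],
    [0, 0, -1.0, 0, 0, 0],
  ],
)

```text
time_s: 21.17
tcp_pos: [0.481, -0.2657, 0.0476]
eef_rot: [-89.9, -0.2, 13.6]
contact_force: [0.2, -0.5, -1.1]
gripper_width: 0.0431
```

Run:
```python
from mv import *
delta([.481,-.2655,.062],283.4,0); print(graspnow())
```

```text
delta cm [-0.004  0.025 -0.438] rad [-0.002  0.003 -0.003] | tcp [ 0.481 -0.266  0.043] now [ 0.481 -0.266  0.048] [-89.928  -0.18   13.594] j [ -8.591  19.407 -27.79   -0.199 -42.663 -67.669] t 21.1667 w 0.0430714257151017 F [ 0.223 -0.454 -1.078]
[ 0.481 -0.266  0.066]
```

drive_tool(
  deltas=[
    [0, 0, -0.05, 0, 0, 0],
    [0, 0, -0.1, 0, 0, 0],
    [0, 0, -0.15, 0, 0, 0],
    [0, 0, -0.2, 0, 0, 0],
    [0, 0, -0.25, 0, 0, 0],
    [0, 0, -0.3, 0, 0, 0],
    [0, 0, -0.3, 0, 0, 0],
    [0, 0, -0.3, 0, 0, 0],
  ],
)

```text
time_s: 21.83
tcp_pos: [0.4812, -0.2655, 0.0466]
eef_rot: [-90.0, -0.2, 13.7]
contact_force: [-6.5, 6.8, 21.5]
gripper_width: 0.0435
```

drive_tool(
  deltas=[
    [-0.05, 0.05, 0.1, 0, 0, 0],
    [-0.05, 0.05, 0.15, 0, 0, 0],
    [-0.05, 0.05, 0.15, 0, 0, 0],
    [-0.05, 0.05, 0.15, 0, 0, 0],
    [-0.05, 0.05, 0.15, 0, 0, 0],
    [-0.05, 0.05, 0.15, 0, 0, 0],
    [-0.05, 0.05, 0.15, 0, 0, 0],
    [-0.05, 0.05, 0.15, 0, 0, 0],
  ],
  squeeze=8,
)

```text
time_s: 22.5
tcp_pos: [0.4806, -0.2653, 0.0463]
eef_rot: [-89.9, -0.2, 13.6]
contact_force: [-2.0, 3.4, 5.9]
gripper_width: 0.0438
```

Run:
```python
from mv import *
delta([.481,-.2655,.062],283.4,0); print(graspnow())
a=imaging.capture('side');b=imaging.capture('top')
cv2.imwrite('pics/p17.png',cv2.resize(a[220:340,320:440],None,fx=5,fy=5,interpolation=2)[:,:,::-1])
cv2.imwrite('pics/p18.png',cv2.resize(b[150:260,370:470],None,fx=5,fy=5,interpolation=2)[:,:,::-1])
```

```text
delta cm [ 0.036 -0.023 -0.31 ] rad [-0.002  0.003 -0.003] | tcp [ 0.481 -0.266  0.043] now [ 0.481 -0.265  0.046] [-89.931  -0.179  13.599] j [ -8.542  19.463 -27.934  -0.194 -42.463 -67.715] t 22.5 w 0.04384460706503892 F [-2.034  3.405  5.889]
[ 0.481 -0.265  0.065]
```

View pics/p17.png

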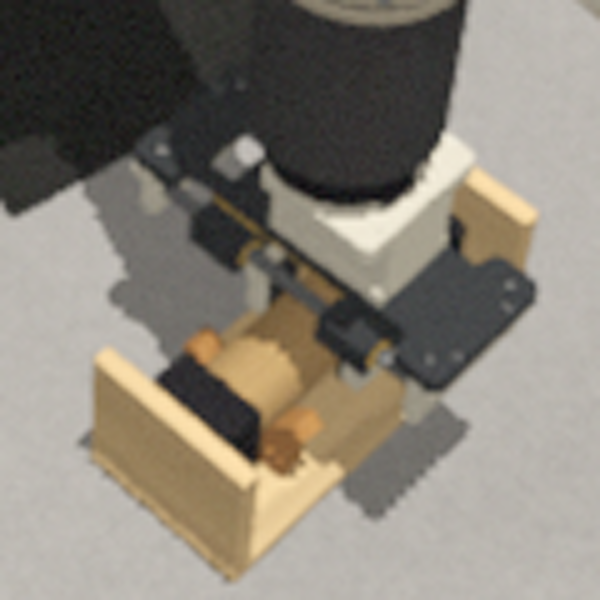

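View pics/p18.png

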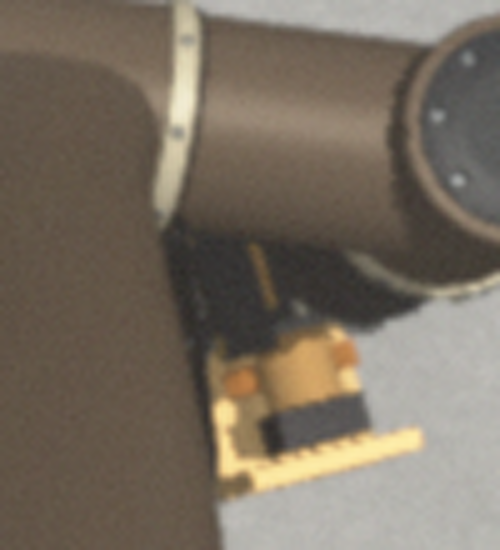

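drive_tool(
  deltas=[
    [0, 0.05, 0, 0, 0, 0],
    [-0.02, 0.1, 0, 0, 0, 0],
    [-0.03, 0.15, 0, 0, 0, 0],
    [-0.03, 0.15, 0, 0, 0, 0],
    [-0.03, 0.15, -0.05, 0, 0, 0],
    [-0.03, 0.15, -0.05, 0, 0, 0],
    [-0.03, 0.15, -0.05, 0, 0, 0],
    [-0.03, 0.15, -0.05, 0, 0, 0],
  ],
  squeeze=5,
)

```text
time_s: 23.27
tcp_pos: [0.4802, -0.2638, 0.0455]
eef_rot: [-89.9, -0.2, 13.6]
contact_force: [0.3, -1.3, -0.8]
gripper_width: 0.0437
```

drive_tool(
  deltas=[
    [0, 0, -0.05, 0, 0, 0],
    [0, 0, -0.1, 0, 0, 0],
    [0, 0, -0.15, 0, 0, 0],
    [0, 0, -0.2, 0, 0, 0],
    [0, 0, -0.2, 0, 0, 0],
    [0, 0, -0.2, 0, 0, 0],
    [0, 0, -0.2, 0, 0, 0],
    [0, 0, -0.2, 0, 0, 0],
  ],
)

```text
time_s: 23.93
tcp_pos: [0.4806, -0.264, 0.0443]
eef_rot: [-90.0, -0.2, 13.6]
contact_force: [-1.9, -0.2, 5.9]
gripper_width: 0.0438
```

drive_tool(
  deltas=[
    [0, 0, 0, 0, 0, 0],
    [0, 0, 0, 0, 0, 0],
    [0, 0, 0, 0, 0, 0],
    [0, 0, 0, 0, 0, 0],
    [0, 0, 0, 0, 0, 0],
    [0, 0, 0, 0, 0, 0],
    [0, 0, 0, 0, 0, 0],
    [0, 0, 0, 0, 0, 0],
  ],
  claw=1,
)

```text
time_s: 24.6
tcp_pos: [0.4802, -0.2638, 0.0435]
eef_rot: [-89.9, -0.2, 13.6]
contact_force: [-0.4, 0.1, 0.1]
gripper_width: 0.0866
```

drive_tool(
  deltas=[
    [0, 0, 1, 0, 0, 0],
    [0, 0, 3, 0, 0, 0],
    [0, 0, 6, 0, 0, 0],
    [0, 0, 9, 0, 0, 0],
    [0, 0, 12, 0, 0, 0],
    [0, 0, 15, 0, 0, 0],
    [0, 0, 18, 0, 0, 0],
    [0, 0, 20, 0, 0, 0],
  ],
)

```text
time_s: 25.27
tcp_pos: [0.4807, -0.2642, 0.2479]
eef_rot: [-90.1, -0.4, 13.6]
contact_force: [0.8, -0.4, -0.5]
gripper_width: 0.0879
```

drive_tool(
  deltas=[
    [2, -3, 2, 0, 0, 0],
    [4, -6, 2, 0, 0, 0],
    [6, -9, 2, 0, 0, 0],
    [8, -12, 2, 0, 0, 0],
    [8, -14, 2, 0, 0, 0],
    [8, -16, 2, 0, 0, 0],
    [8, -18, 2, 0, 0, 0],
    [8, -18, 2, 0, 0, 0],
  ],
)

```text
time_s: 25.93
tcp_pos: [0.5594, -0.4467, 0.2632]
eef_rot: [-89.9, -0.1, 13.5]
contact_force: [-0.1, 0.8, 0.0]
gripper_width: 0.0879
```

Run:
```python
from mv import *
a=imaging.capture('side');b=imaging.capture('top')
cv2.imwrite('pics/p19.png',np.hstack([cv2.resize(a[220:340,320:440],None,fx=3.3,fy=3.3,interpolation=2),cv2.resize(b[150:270,360:480],None,fx=3.3,fy=3.3,interpolation=2)])[:,:,::-1])
cv2.imwrite('pics/p20.png',a[:,:,::-1])
P=[]
for n in ('side','top'):
  for d in imaging.landmark_of(n,'tube_center')[:4]: print(n,np.array(d['position']),d['score'],atz(n,d['position'],.06))
  for l in('short_tube','glue'):
   for d in imaging.landmark_of(n,l)[:1]: print(n,l,np.array(d['position']),d['score'])
```

```text
side [383.1 285.4] 0.94 [ 0.481 -0.268  0.06 ]
side [224.2 143.1] 0.78 [0.355 0.454 0.06 ]
side [296.6 110.3] 0.75 [0.642 0.484 0.06 ]
side [237.  162.2] 0.72 [0.353 0.348 0.06 ]
side short_tube [380.  283.9] 0.73
side glue [311.3 157.5] 0.88
top [179.8 257.1] 0.94 [0.346 0.443 0.06 ]
top [221.4 254.8] 0.78 [0.351 0.324 0.06 ]
top [424.8 207.1] 0.71 [ 0.482 -0.27   0.06 ]
top [183.7 164.4] 0.64 [0.62  0.441 0.06 ]
top short_tube [272.7 213.7] 0.83
top glue [235.  177.2] 0.7
```

View pics/p19.png

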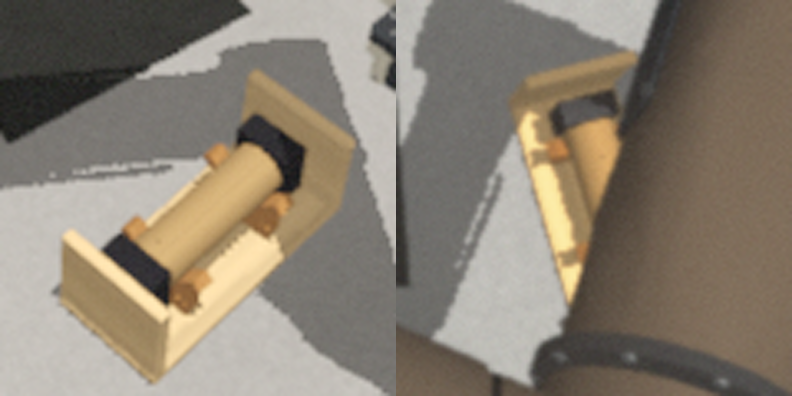

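View pics/p20.png

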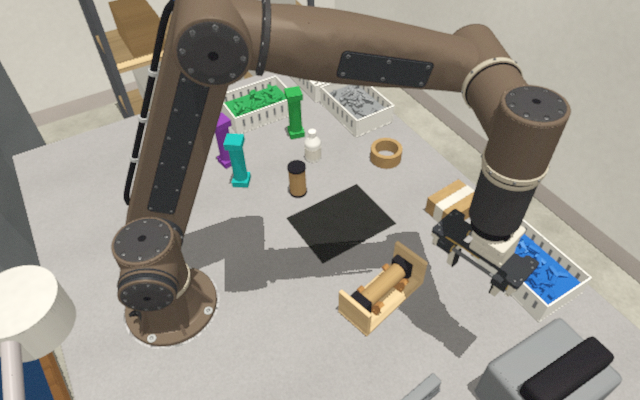

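```bash
python3 -c "
from plant import r
print(r.get_state()['contact_force'],r.close_job())"
```

```text
the job is handed in; nothing more can be done
[-0.05778857 -0.2512113   0.06042041] None
```

The tall tube is lying in the cradle, home in both saddles between the end boards, and I handed the job in at about 26 s of the 50 s allowed.

- **Tipping:** I gripped the tube by its top cap with the tool tilted, lifted it clear of its neighbours and carried it over the mat. I tilted it down slowly until it was almost flat and let go with the held end only a couple of millimetres up.
- **Detour:** My first tilt, with the tool pointing away from the robot, ran into joint 3's limit. I turned the tool half round and tilted it the other way instead.
- **Cradle:** I took the tube again round its middle (opening 43.7 mm) and lowered it. The first touch pushed back with about 21 N upward and 7 N sideways. I eased the grip, shifted it about 2 mm across, and it sank home with almost no side force. I released it only then.

**Last checks:**
- **Seating:** The side picture shows both caps just outside the saddles and the cardboard resting in both of them.
- **Position:** The cameras put the tube's centre at about (0.481, -0.268) from the side and (0.482, -0.270) from the top. The seat is at about (0.481, -0.2655). That is 2.5 to 4.5 mm off across. The top view was partly blocked by the arm, so I trust it less. The tool stood about 1.5 mm off the seat in the other direction when it let go.
- **Bystanders:** The short tube and the glue bottle stand where they were. One side-camera network result for the short tube landed on the tube in the cradle, but the picture shows the short tube unmoved.
- **Arm:** It is clear of everything, with no contact force.

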